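# Draw the toddler's spoon from its stand and present it level over the bowl

## Robot

A 6-joint arm with a two-finger parallel gripper is mounted at the origin on the work surface. World frame = base frame: x ahead of the robot, y to its left, z up, the work surface at z = 0. Lengths are in m, angles in degrees, forces in N, time in s.
With the tool pointing down it reaches from about 0.4 to 0.825 m from the base axis. Payload 7 kg.
Tool frame: the origin (TCP) lies between the finger pads; the fingertips stand ctrl.tip_extent ahead of it and the grasp point (between the pads) lies 2 mm behind it (ctrl.tip_extent is the distance from the TCP to the fingertips, in m); z points along the fingers, y is the direction in which the jaws open and shut (so a half turn about z gives the same grasp; the last joint's range is limited). The gripper opens to 88 mm and grips with 3 to 60 N. Pads are 19 mm wide; open, the fingers measure 130 mm over their backs; the gripper's body (78 mm by 193 mm) begins 47 mm behind the grasp point.
Start: joints at [81.652, 20.546, 0.682, 0, -70.136, -16.507], TCP at [0.284, 0.612, 0.244] pointing down, gripper open.
Joint ranges: [-176.03, 176.03], [-82.01, 121.73], [-58.28, 71.71], [-173.87, 95.51], [-174.79, -0.11], [-173.66, 173.66]. Speed limits (degrees/s): [136.94, 136.94, 172.46, 180, 180, 180].

## Interface

Orientations are given as [roll, pitch, yaw] about the fixed x, y, z axes, in that order (R = Rz(yaw) Ry(pitch) Rx(roll)).
In Python, from plant import ctrl gives the robot as it stands.
- The arm moves only by the shell command python3 -m handwheel 'ROWS' [OPENING]. ROWS is JSON, a list of rows, each a list of 6 numbers: the shift along the tool's x, y, z in m, then the turn, a rotation vector about the tool's x, y, z in rad. In form: [[dx, dy, dz, ax, ay, az], ...]. A call has 1 to 8 rows; each row is the pose to reach, as a shift and turn from the pose commanded when the call began, along the tool's axes at that moment; what a row does not reach only later rows make up. A row lasts 1/8 s, in which the tool goes at most 62.5 mm and 10.7 degrees, less where a joint would pass 70% of its speed; a pose out of reach is approached as far as the arm can. A call with a gripper value outside its range is refused whole. OPENING is the closure, from -1 (fully open) to 1 (shut), so that 0 is half open, set as the call begins (- or left out, the last holds). The fingers move at their own pace and stop on an object; the grip force is fixed at half the most. Time passes only in rows, so rows that repeat a pose let the fingers close. It gives the time, the measured TCP pose, the force and the opening at its end, in the units of the state.
- ctrl.get_obs(): the state, without advancing time (a new reading comes with each control period).
- ctrl.snapshot(name): name is "scene" or "top"; returns a dict with "img" (400x640x3 uint8, blue, green, red), "fx", "fy", "cx", "cy" (pixels), "R" (3x3) and "t" (3): a world point X has camera coordinates R X + t. Camera axes: x right, y down, z forward; pixel columns grow to the right and rows downward; lengths in m; the calibration is good to about 2 mm. A picture is of the moment at which its call begins. There is no depth.
- ctrl.close_job(): hands the job in, once; it reports no verdict.
The state is a dict: "clock": time; "joint_pos": joint angles; "qvel": joint speeds; "tau": joint torques, N m; "tool_pos": TCP position; "orientation": TCP orientation; "force": force on the tool from outside, world axes, zero at the start; "moment": the same for the moment, N m; "opening": finger opening in m.
Only numpy, scipy, OpenCV 4.12 (cv2) and the standard library are available. Lean on these libraries where they do the work, as an engineer would, in place of code of your own. Each camera call takes 0.05 s, during which the arm holds its last target.

## Task

Draw the orange-handled spoon out of the sloping spoon stand, turn it level with the hollow of the scoop facing up, and hold it there at rest with the scoop a hand's breadth above the middle of the green bowl, ready to be filled. Finish still holding the spoon up in the gripper, touching nothing else with it; leave the blue-handled spoon in its lane and everything else on the tray where it stands.

Things in the scene. Friction and masses are not known exactly. Their poses are not given: they have to be found in the camera images.
- orange_grip (a point): Spoon to take, bamboo, 150 mm long, 25 g. Point: centre of its orange handle sleeve (50 long x 14 wide x 9 mm thick, 25 mm from the handle end), about 129 mm above the table; grip across the width. Axes: x from handle end to scoop tip, y across, z out of the scoop's hollow side (up when level). It starts sloping 50 degrees, scoop down in the stand; draw it 60 mm along its -x before turning.
- orange_scoop (a point): Centre of the same spoon's round scoop (32 mm across, 11 mm deep), on the spoon's centre line, +109 mm along x from orange_grip (same axes; no offset in y or z). Between sleeve and scoop runs a bamboo neck 10 mm wide, 9 mm thick.
- blue_grip (a point): The other spoon, the same shape with a blue sleeve, in the other lane of the stand, 80 mm beside the first (which lane is which changes); centre of its sleeve, axes as for the orange one. Stays where it is.
- stand_base (a point): Grey spoon stand stuck to the tray, foot 100 x 130 mm, 90 mm high, on its left or right half. Point: centre of the foot's underside, z up. Two lanes at y = +40 and -40 mm slope 50 degrees, rising to -x (roughly towards the robot): ramp 92 mm long, its lowest 55 mm a pocket 38 mm wide, 17 mm high, under a white hood, closed at the bottom. The top 58 mm of each spoon stands free.
- bowl_rim (a point): Green round bowl stuck to the tray by suction (fixed), 124 mm across the rim, 55 mm high. Point: centre of its mouth at rim height; z up. It stands on the half of the tray that the stand does not.
- cup_mid (a point): Stainless steel sippy cup with white spout lid, 70 mm across, 118 mm high, loose, at the far middle of the tray; point on its axis 50 mm above its underside.
- snackbox_mid (a point): Blue snack container with its hinged lid clipped shut, about 95 x 114 x 48 mm, loose, near middle of the tray; point at its centre.
- jar_mid (a point): Small amber jar with yellow cap, 54 mm across, 75 mm high, loose, at a far corner of the tray; point at its centre.
- teether_mid (a point): Yellow teething ring, 68 mm across, 14 mm high, lying loose at a near corner of the tray; point at its centre.
- beaker_mid (a point): Red stacking beaker, 60 mm across, 50 mm high, loose, at the other near corner of the tray; point at its centre.
- tray: White moulded high chair tray, 400 x 640 mm, fixed on the table, its floor 12 mm above the table and its rim 24 mm; origin at the centre of its underside, z up.

How it is judged:
By the outcome, as a careful person would: the job done as asked, in the order asked, and still so for the second after the job is handed in, while the arm keeps its last pose, push and grip.
It also fails if it takes over 38 s, if anything falls off the work surface, if the arm or the gripper's body presses on something with over 40 N, if the wrist force passes 120 N, or if a joint passes its speed limit or range.

## Working session

There is one attempt and no reset: what is moved stays moved. The work goes in short steps, Python scripts to look and compute and a shell command to move; the robot and the scene stay as the last step left them, time stands still between calls to the robot, and variables do not carry over. Pictures are saved under pics/ and viewed, and the job is handed in when it is done.

```bash
mkdir -p pics; ls; python3 - <<'E'
from plant import ctrl
import cv2,numpy as np
np.set_printoptions(precision=4,suppress=True)
print(ctrl.tip_extent, ctrl.get_obs())
for n in("scene","top"):
    s=ctrl.snapshot(n); cv2.imwrite(f"pics/{n}0.png",s["img"])
    print(n,s["fx"],s["fy"],s["cx"],s["cy"],s["R"],s["t"])
    np.savez(f"{n}0.npz",**s)
E
```

```text
pics
0.017 {'clock': 0.0, 'joint_pos': array([ 81.6523,  20.59  ,   0.6331,  -0.0213, -70.1367, -16.5077]), 'qvel': array([-0.0494, -0.1192,  0.051 , -0.1273,  0.0028, -0.1268]), 'tau': array([ -0.0004, -58.2718,  29.3046,   6.9974,   0.0069,  -0.0001]), 'tool_pos': array([0.2835, 0.612 , 0.2426]), 'orientation': array([179.9046,  -0.0074, -24.8626]), 'force': array([-0.2927, -0.851 , -0.7974]), 'moment': array([-0.0423,  0.0089, -0.0411]), 'opening': 0.0874273620674053}
scene 433.0568326847906 433.0568326847906 314.80223449229754 193.65828881700205 [[ 0.537   0.8435  0.0139]
 [ 0.5605 -0.3445 -0.7531]
 [-0.6304  0.4122 -0.6578]] [-0.3547 -0.2616  1.3743]
top 403.8868898869411 403.8868898869411 320.2472168530229 197.028008825061 [[-0.0085 -0.9999  0.0123]
 [-0.9899  0.0066 -0.1413]
 [ 0.1412 -0.0133 -0.9899]] [0.0268 0.6203 0.9311]
```

View pics/scene0.png

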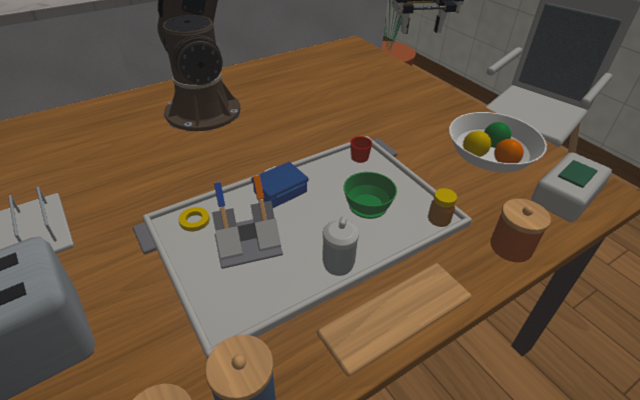

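View pics/top0.png

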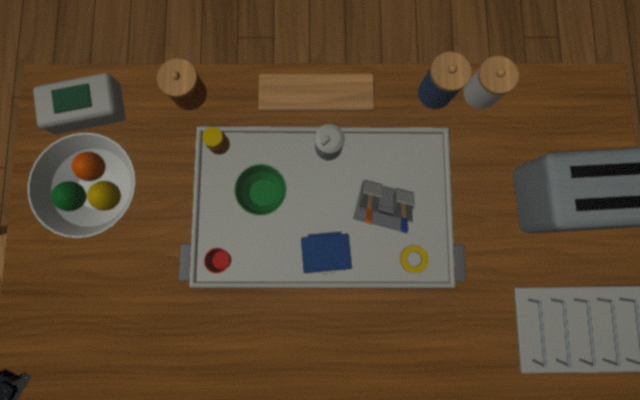

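```bash
python3 - <<'E'
import cv2,numpy as np
a=np.load("scene0.npz")["img"];b=np.load("top0.npz")["img"]
cv2.imwrite("pics/sc.png",cv2.resize(a[165:275,190:300],None,fx=5.4,fy=5.4,interpolation=cv2.INTER_CUBIC))
cv2.imwrite("pics/tc.png",cv2.resize(b[170:240,345:425],None,fx=8,fy=8,interpolation=cv2.INTER_CUBIC))
E
```

```text
(no output)
```

View pics/sc.png

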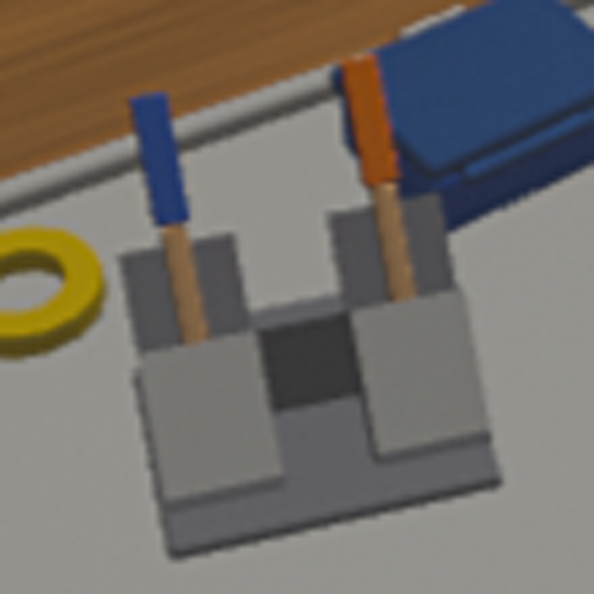

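View pics/tc.png

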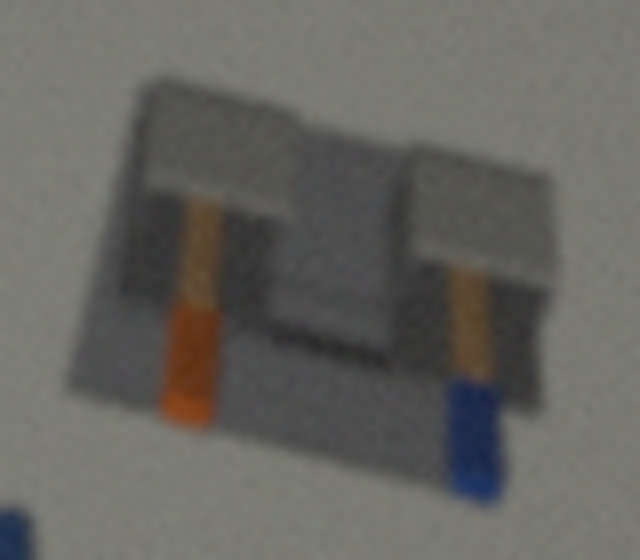

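```bash
cat > loc.py <<'E'
import cv2,numpy as np
from scipy.optimize import least_squares
from scipy.spatial.transform import Rotation as Ro
np.set_printoptions(precision=4,suppress=True)
def load(n): return dict(np.load(n))
def proj(s,X):
    c=np.atleast_2d(X)@s["R"].T+s["t"]; return np.c_[s["fx"]*c[:,0]/c[:,2]+s["cx"],s["fy"]*c[:,1]/c[:,2]+s["cy"]]
def ray(s,p,z):
    d=s["R"].T@np.array([(p[0]-s["cx"])/s["fx"],(p[1]-s["cy"])/s["fy"],1]); o=-s["R"].T@s["t"]
    return o+d*(z-o[2])/d[2]
def blob(s,lo,hi,roi,smin=120):
    h=cv2.cvtColor(s["img"],cv2.COLOR_BGR2HSV); m=cv2.inRange(h,(lo,smin,60),(hi,255,255))
    k=np.zeros_like(m);x0,y0,x1,y1=roi;k[y0:y1,x0:x1]=m[y0:y1,x0:x1]
    n,l,st,c=cv2.connectedComponentsWithStats(k); i=1+np.argmax(st[1:,4]); return c[i],st[i,4],(l==i).astype(np.uint8)
def boxcorn(dx,dy,dz): return np.array([[a*dx/2,b*dy/2,c*dz/2] for a in(-1,1) for b in(-1,1) for c in(-1,1)])
def hullc(p):
    h=cv2.convexHull(p.astype(np.float32)); M=cv2.moments(h); return np.array([M["m10"],M["m01"]])/M["m00"],M["m00"]
def Rsp(yaw,pit=50): return Ro.from_euler("xyz",[0,pit,yaw],degrees=True).as_matrix()
E
python3 - <<'E'
from loc import *
S=load("scene0.npz");T=load("top0.npz")
ob={}
for n,s,r1,r2 in(("S",S,(245,165,275,210),(205,175,230,215)),("T",T,(355,200,385,225),(395,212,415,236))):
    for k,lo,hi,r in(("o",3,17,r1),("b",105,130,r2)):
        c,a,m=blob(s,lo,hi,r,150 if k=="o" else 120); ob[n+k]=c
        ys,xs=np.nonzero(m);print(n,k,c,a,xs.min(),xs.max(),ys.min(),ys.max())
B=boxcorn(.05,.014,.009)
def res(p,full=False):
    R=Rsp(p[3]);o=p[:3]; b=o+Ro.from_euler("z",p[3],degrees=True).apply([0,-.08,0]); out=[]
    for k,c in(("o",o),("b",b)):
        for n,s in(("S",S),("T",T)):
            q,a=hullc(proj(s,c+B@R.T)); out+=list(q-ob[n+k])
            if full: print(n+k,a)
    return np.array(out)
f=least_squares(res,[.5,-.1,.129,-10]);print(f.x,f.fun);res(f.x,True)
print("b",f.x[:3]+Ro.from_euler("z",f.x[3],degrees=True).apply([0,-.08,0]))
# bowl
for n,s,r in(("S",S,(335,160,405,225)),("T",T,(225,155,295,225))):
    c,a,m=blob(s,40,85,r,80); cs,_=cv2.findContours(m,0,2); e=cv2.fitEllipse(cv2.convexHull(max(cs,key=len)))
    print(n,"bowl",c,a,e,ray(s,e[0],.067))
for nm,p,z in(("cup",(329,140),.1),("box",(326,252),.055),("teeth",(414,259),.02),("beaker",(218,260),.06),("jar",(213,138),.08)):
    print(nm,ray(T,p,z))
E
```

```text
S o [256.0028 176.3064] 359 245 273 165 199
S b [219.2632 193.7744] 133 215 224 183 205
T o [368.4737 214.9868] 76 365 371 208 222
T b [403.8657 224.6269] 67 401 406 218 231
[  0.5614  -0.08     0.1457 -10.    ] [ 1.1797  3.1808  0.1603  2.5022 -0.5378 -5.0197  1.6321 -0.946 ]
So 184.07622449484188
To 118.25001638382673
Sb 189.25693446828518
Tb 127.66568645997904
b [ 0.5475 -0.1588  0.1457]
S bowl [367.1831 190.0168] 1251 ((369.7871398925781, 189.3400421142578), (34.946067810058594, 52.663978576660156), 97.25386047363281) [0.6389 0.1623 0.067 ]
T bowl [265.6672 189.9608] 1379 ((259.98687744140625, 189.2891845703125), (49.59779357910156, 50.824928283691406), 60.38351058959961) [0.6365 0.1644 0.067 ]
cup [0.746  0.0014 0.1   ]
box [0.4888 0.0099 0.055 ]
teeth [ 0.4704 -0.2045  0.02  ]
beaker [0.4725 0.2603 0.06  ]
jar [0.758  0.2751 0.08  ]
```

```bash
python3 - <<'E'
from loc import *
S=load("scene0.npz");T=load("top0.npz")
# manual sleeve masks w/ chroma: weighted
def wc(s,kind,roi):
    x0,y0,x1,y1=roi; im=s["img"][y0:y1,x0:x1].astype(float); b,g,r=im[...,0],im[...,1],im[...,2]
    if kind=="o": m=((r-b>70)&(g<0.58*r))
    else: m=((b-r>35))
    m=m.astype(np.uint8); n,l,st,c=cv2.connectedComponentsWithStats(m);i=1+np.argmax(st[1:,4])
    return c[i]+[x0,y0],st[i,4]+0,st[i,:4]+[x0,y0,0,0]
ob={}
for n,s,r1,r2 in(("S",S,(250,172,268,204),(205,175,230,215)),("T",T,(355,200,385,225),(395,212,415,236))):
    for k,r in(("o",r1),("b",r2)):
        c,a,m=wc(s,k,r); ob[n+k]=c; print(n+k,c,a,m)
B=boxcorn(.05,.014,.009)
def res(p,full=False):
    R=Rsp(p[3]*100);o=p[:3]; b=o+Ro.from_euler("z",p[3]*100,degrees=True).apply([0,-.08,0]); out=[]
    for k,c in(("o",o),("b",b)):
        for n,s in(("S",S),("T",T)):
            P=proj(s,c+B@R.T);q,a=hullc(P); out+=list(q-ob[n+k])
            if full: print(n+k,a,P.min(0),P.max(0))
    return np.array(out)
f=least_squares(res,[.5,-.1,.129,-.10],diff_step=1e-3,x_scale=[.1,.1,.1,.1]);print(f.x,f.fun);res(f.x,True)
f2=least_squares(lambda p:res([p[0],p[1],.129,p[2]]),[.5,-.1,-.10],diff_step=1e-3);print(f2.x,f2.fun)
for n,s in(("s",S),("t",T)):
    for nm,zz in (("o",0),("b",-.08)): 
        c=f.x[:3]+Ro.from_euler("z",f.x[3]*100,degrees=True).apply([0,zz,0]); R=Rsp(f.x[3]*100)
        im=s["img"]; print(n,nm,proj(s,[c-R[:,0]*.025,c+R[:,0]*.025]).ravel())
E
```

```text
So [258.0597 186.8358] 134 [254 175   9  24]
Sb [219.3176 194.    ] 148 [215 182  10  24]
To [368.2115 215.9038] 52 [366 209   5  14]
Tb [403.803  225.0606] 66 [401 218   6  15]
[ 0.5662 -0.0814  0.1301 -0.15  ] [ 0.1121 -0.0369  0.0731  0.0171  0.0684  0.0436  0.1     0.0656]
So 175.7701590474462 [252.3412 174.2532] [264.0084 199.3131]
To 111.54534902237356 [363.9634 207.1654] [372.4256 224.57  ]
Sb 177.3562763131922 [213.5035 181.2599] [225.2766 206.8673]
Tb 120.85142558789812 [399.9443 216.1526] [408.0149 233.9911]
[ 0.5659 -0.0814 -0.1502] [ 0.0996  0.2859 -0.011   0.2147  0.0969  0.359  -0.0297  0.2616]
s o [255.8936 174.9483 260.4293 198.6451]
s b [217.0115 181.9482 221.7409 206.1334]
t o [367.6884 222.0829 368.8515 209.5785]
t b [404.1513 231.5229 403.6036 218.5487]
```

```bash
cat >> loc.py <<'E'
G=np.array([.5661,-.0814,.1297]); YAW=-15.; BOWL=np.array([.6377,.1633,.067])
def pose(grip,tilt,yaw=YAW):
    R=Ro.from_euler("xyz",[180,tilt,yaw],degrees=True); return grip+.002*R.as_matrix()[:,2],R
def delta(p0,R0,p1,R1):
    d=R0.inv().apply(p1-p0); w=(R0.inv()*R1).as_rotvec(); return np.r_[d,w]
def obs():
    from plant import ctrl
    o=ctrl.get_obs(); return o["tool_pos"],Ro.from_euler("xyz",o["orientation"],degrees=True),o
E
python3 - <<'E'
from loc import *
p0=np.array([.284,.612,.244]);R0=Ro.from_euler("xyz",[180,0,-24.86],degrees=True)
p1,R1=pose(G,30); z=R1.as_matrix()[:,2]
pre=p1-.09*z; print(pre,z,Rsp(YAW)[:,0])
print(delta(p0,R0,pre,R1))
mid=np.array([.47,.27,.27]); print(delta(p0,R0,mid,R0))
E
```

```text
[ 0.6086 -0.0928  0.2059] [-0.483   0.1294 -0.866 ] [ 0.6209 -0.1664 -0.766 ]
[ 0.5908  0.503   0.0381 -0.0451 -0.5223 -0.1681]
[ 0.3125  0.2321 -0.026   0.      0.      0.    ]
```

```bash
python3 -m handwheel '[[0.02,0.015,-0.002,0,0,0],[0.06,0.045,-0.006,0,0,0],[0.11,0.08,-0.01,0,0,0],[0.16,0.12,-0.014,0,0,0],[0.21,0.155,-0.018,0,0,0],[0.26,0.19,-0.022,0,0,0],[0.295,0.22,-0.025,0,0,0],[0.312,0.232,-0.026,0,0,0]]' -0.1; python3 - <<'E'
from loc import *
p,R,o=obs();print(o["clock"],p,o["orientation"],o["joint_pos"],o["opening"])
p1,R1=pose(G,30); pre=p1-.09*R1.as_matrix()[:,2]
pc=np.array([.284,.612,.244]);Rc=Ro.from_euler("xyz",[180,0,-24.86],degrees=True);pc=pc+Rc.apply([.312,.232,-.026]);print(pc)
print(delta(pc,Rc,pre,R1),delta(p,R,pre,R1))
E
```

```text
clock: 1.1
tool_pos: [0.4698, 0.2676, 0.27]
orientation: [-180.0, -0.0, -25.0]
force: [-0.0, -0.2, -0.3]
opening: 0.048
1.1 [0.4698 0.2676 0.27  ] [-179.9771   -0.0066  -24.9935] [ 50.4401   6.8831 -13.965    0.0006 -69.1281  14.5662] 0.04801132977884723
[0.4696 0.2703 0.27  ]
[ 0.2788  0.271   0.0641 -0.0451 -0.5223 -0.1681] [ 0.278   0.268   0.064  -0.046  -0.5224 -0.1703]
```

```bash
python3 -m handwheel '[[0.015,0.015,0.003,-0.002,-0.03,-0.01],[0.05,0.048,0.01,-0.007,-0.09,-0.03],[0.095,0.092,0.02,-0.015,-0.17,-0.055],[0.14,0.135,0.031,-0.023,-0.26,-0.085],[0.185,0.18,0.043,-0.031,-0.35,-0.115],[0.23,0.223,0.054,-0.039,-0.44,-0.143],[0.265,0.256,0.061,-0.044,-0.505,-0.165],[0.278,0.268,0.064,-0.046,-0.522,-0.17]]'; python3 - <<'E'
from loc import *
p,R,o=obs();print(p,o["orientation"],o["joint_pos"])
p1,R1=pose(G,30); print(delta(p,R,p1,R1))
E
```

```text
clock: 2.1
tool_pos: [0.6085, -0.0932, 0.2028]
orientation: [179.9, 30.3, -15.2]
force: [-0.2, 0.3, -0.7]
opening: 0.0481
[ 0.6085 -0.0932  0.2028] [179.8963  30.3006 -15.1618] [   3.604    34.9537   16.3761   -9.3933 -100.2713   71.9663]
[-0.0011 -0.0004  0.0873  0.0004  0.0052 -0.0024]
```

```bash
python3 -m handwheel '[[0,0,0.01,0,0,0],[0,0,0.025,0,0.003,-0.002],[0,0,0.04,0,0.005,-0.002],[0,0,0.05,0,0.005,-0.002],[0,0,0.05,0,0.005,-0.002]]'; python3 - <<'E'
from loc import *
from plant import ctrl
p,R,o=obs();print(p,o["orientation"],o["force"])
p1,R1=pose(G,30); print(delta(p,R,p1,R1))
a=[]
for n,(x,y,w,h) in(("scene",(200,110,110,110)),("top",(335,150,100,100))):
    s=ctrl.snapshot(n); im=s["img"].copy(); a.append(cv2.resize(im[y:y+h,x:x+w],(400,400),interpolation=cv2.INTER_CUBIC))
cv2.imwrite("pics/pre.png",np.hstack(a))
E
```

```text
clock: 2.72
tool_pos: [0.5841, -0.0822, 0.1622]
orientation: [-180.0, 29.7, -14.7]
force: [0.4, -0.1, -0.4]
opening: 0.0481
[ 0.5841 -0.0822  0.1622] [-179.9717   29.7353  -14.7172] [ 0.4264 -0.142  -0.3977]
[ 0.0008  0.0038  0.039   0.002  -0.0046  0.0043]
```

View pics/pre.png

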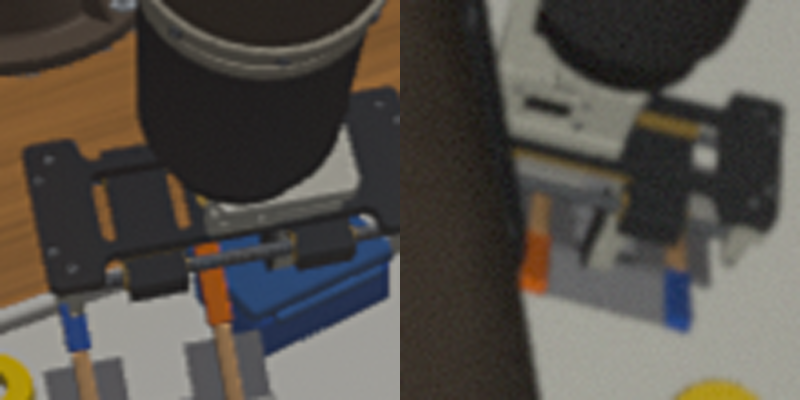

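```bash
python3 - <<'E'
from loc import *
from plant import ctrl
p,R,o=obs();print(p,o["orientation"],o["force"],o["clock"])
M=R.as_matrix(); a=[]
for n,(x,y,w,h) in(("scene",(190,110,130,130)),("top",(345,150,100,100))):
    s=ctrl.snapshot(n); im=s["img"].copy(); k=6
    c=cv2.resize(im[y:y+h,x:x+w],None,fx=780/w/2,fy=780/w/2,interpolation=cv2.INTER_CUBIC);f=390/w
    b=lambda q:tuple(int(v) for v in (q-[x,y]+.5)*f)
    L=[np.array([0,sg*.024,d]) for sg in(-1,1) for d in(.017,-.047)]+[np.array([0,0,0.]),np.array([0,.0965,-.049]),np.array([0,-.0965,-.049])]
    for i,v in enumerate(L):
        q=proj(s,p+M@v)[0]; cv2.circle(c,b(q),4,[(0,255,255),(255,0,255)][i>=5],1)
    a.append(c)
cv2.imwrite("pics/pre2.png",np.hstack(a))
E
```

```text
[ 0.585  -0.0826  0.1628] [-179.9608   29.6509  -14.729 ] [0.4049 0.2642 0.2544] 2.825
```

View pics/pre2.png

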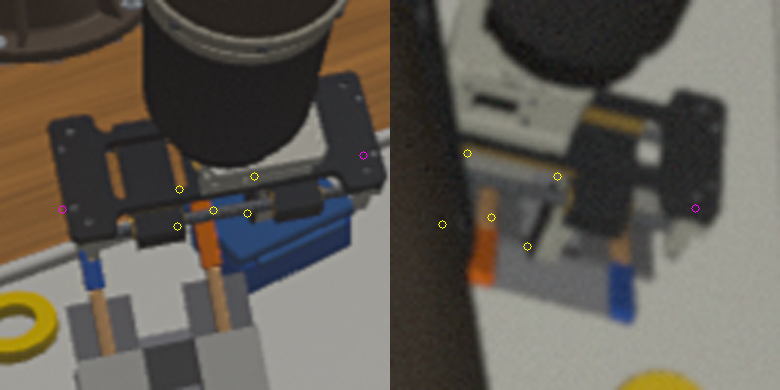

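```bash
python3 - <<'E'
from loc import *
p,R,o=obs()
p1,R1=pose(G,30); print(delta(p,R,p1,R1))
E
python3 -m handwheel '[[0,0.002,0.008,0.001,-0.003,0.002],[0,0.003,0.02,0.001,-0.004,0.003],[0,0.004,0.031,0.002,-0.005,0.004],[0,0.004,0.038,0.002,-0.005,0.004],[0,0.004,0.038,0.002,-0.005,0.004]]'; python3 - <<'E'
from loc import *
from plant import ctrl
p,R,o=obs()
p1,R1=pose(G,30); print(o["orientation"],delta(p,R,p1,R1))
a=[]
for n,(x,y,w,h) in(("scene",(200,110,110,110)),("top",(345,170,80,80))):
    s=ctrl.snapshot(n); im=s["img"].copy(); a.append(cv2.resize(im[y:y+h,x:x+w],(400,400),interpolation=cv2.INTER_CUBIC))
cv2.imwrite("pics/at.png",np.hstack(a))
E
```

```text
[-0.      0.0035  0.04    0.0014 -0.0062  0.0038]
clock: 3.55
tool_pos: [0.5651, -0.0818, 0.1287]
orientation: [180.0, 30.0, -15.0]
force: [-0.0, -0.7, 0.6]
opening: 0.0485
[179.9942  30.0499 -15.033 ] [ 0.0003 -0.0007  0.0007 -0.0002  0.0009 -0.0005]
```

View pics/at.png

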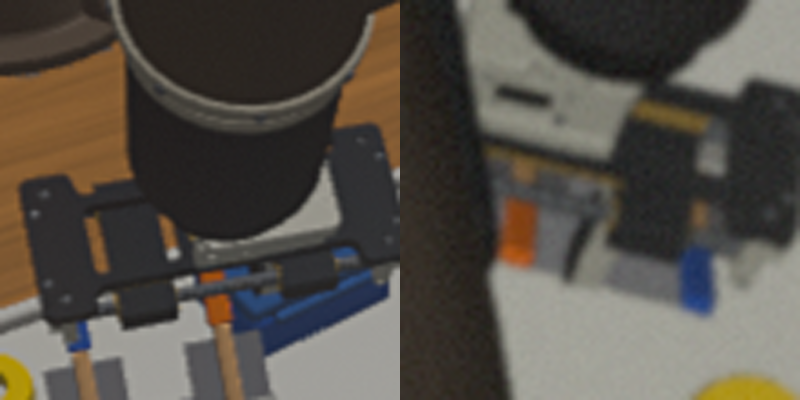

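The fingers straddle the orange sleeve and stay clear of the blue one: the right finger is at about (585,245), orange at (517,235) and blue at (697,280). Next I close the gripper.

```bash
python3 -m handwheel '[[0,0,0,0,0,0],[0,0,0,0,0,0],[0,0,0,0,0,0],[0,0,0,0,0,0],[0,0,0,0,0,0],[0,0,0,0,0,0]]' 1; python3 - <<'E'
from loc import *
p,R,o=obs();x=Rsp(YAW)[:,0];print(p,R.inv().apply(-x*.08),o["opening"],o["orientation"])
E
```

```text
clock: 4.4
tool_pos: [0.5656, -0.0819, 0.1293]
orientation: [-180.0, 30.0, -15.0]
force: [0.2, 0.1, 0.3]
opening: 0.0137
[ 0.5656 -0.0819  0.1293] [-0.0752  0.     -0.0274] 0.013720649243528952 [-179.9809   29.9843  -15.0263]
```

Gripped, with the opening at 13.7 mm. Next I draw 80 mm along the spoon's -x.

```bash
python3 -m handwheel '[[-0.005,0,-0.0018,0,0,0],[-0.015,0,-0.0055,0,0,0],[-0.028,0,-0.0102,0,0,0],[-0.042,0,-0.0153,0,0,0],[-0.056,0,-0.0204,0,0,0],[-0.067,0,-0.0244,0,0,0],[-0.075,0,-0.0274,0,0,0],[-0.075,0,-0.0274,0,0,0]]'; python3 - <<'E'
from loc import *
from plant import ctrl
p,R,o=obs()
print(p,o["orientation"],o["joint_pos"],o["opening"])
a=[]
for n,(x,y,w,h) in(("scene",(180,90,130,130)),("top",(330,150,100,100))):
    s=ctrl.snapshot(n); im=s["img"].copy(); a.append(cv2.resize(im[y:y+h,x:x+w],(400,400),interpolation=cv2.INTER_CUBIC))
cv2.imwrite("pics/drawn.png",np.hstack(a))
E
```

```text
clock: 5.4
tool_pos: [0.516, -0.0685, 0.1911]
orientation: [-180.0, 29.9, -15.0]
force: [-0.0, -1.0, -0.8]
opening: 0.0139
[ 0.516  -0.0685  0.1911] [-179.9573   29.9294  -15.0042] [  6.1493  26.7438   1.0823 -10.4233 -92.5146  70.9968] 0.013942726751971075
```

View pics/drawn.png

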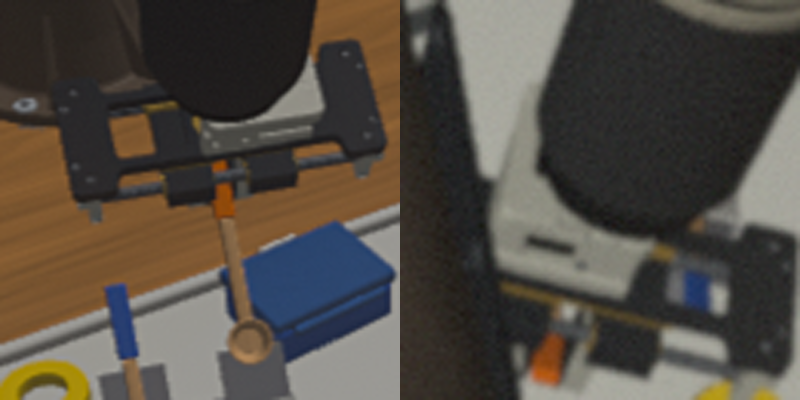

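```bash
python3 - <<'E'
from loc import *
p,R,o=obs(); print(R.inv().apply([0,0,.06]))
h=Ro.from_euler("z",YAW,degrees=True).apply([1,0,0])
g=BOWL+[0,0,.09]-.109*h; p1,R1=pose(g,-20); print(g,p1)
q=p+[0,0,.06]; print(delta(q,R,p1+[0,0,.08],R1))
E
python3 -m handwheel '[[0.004,0,-0.007,0,0,0],[0.012,0,-0.021,0,0,0],[0.02,0,-0.036,0,0,0],[0.027,0,-0.047,0,0,0],[0.03,0,-0.052,0,0,0],[0.03,0,-0.052,0,0,0]]'; python3 - <<'E'
from loc import *
p,R,o=obs(); 
h=Ro.from_euler("z",YAW,degrees=True).apply([1,0,0])
g=BOWL+[0,0,.09]-.109*h; p1,R1=pose(g,-20)
print(delta(p,R,p,R1)); print(delta(p,R,p1+[0,0,.08],R1))
E
```

```text
[-0.03  -0.    -0.052]
[0.5324 0.1915 0.157 ] [0.5331 0.1913 0.1551]
[-0.0365 -0.2554  0.0386 -0.0003  0.8727 -0.0006]
clock: 6.25
tool_pos: [0.5664, -0.0821, 0.2202]
orientation: [-180.0, 30.0, -15.0]
force: [0.2, -0.3, -1.3]
opening: 0.0133
[ 0.      0.      0.     -0.0003  0.8729 -0.0009]
[-0.0968 -0.2555  0.0387 -0.0003  0.8729 -0.0009]
```

I typed the lift's x sign before the calculation had printed it, so the arm also moved about 50 mm ahead, away from the ramp face. The force stayed near zero. I'll lift straight up now and look for any contact.

```bash
python3 -m handwheel '[[-0.004,0,-0.007,0,0,0],[-0.012,0,-0.021,0,0,0],[-0.018,0,-0.032,0,0,0],[-0.02,0,-0.035,0,0,0],[-0.02,0,-0.035,0,0,0]]'; python3 - <<'E'
from loc import *
from plant import ctrl
p,R,o=obs(); print(o["joint_pos"])
h=Ro.from_euler("z",YAW,degrees=True).apply([1,0,0])
g=BOWL+[0,0,.09]-.109*h; p1,R1=pose(g,-20)
print(delta(p,R,p1+[0,0,.09],R1))
s=ctrl.snapshot("scene");cv2.imwrite("pics/lift.png",cv2.resize(s["img"][60:310,120:480],None,fx=2,fy=2))
E
```

```text
clock: 6.88
tool_pos: [0.5664, -0.0821, 0.2612]
orientation: [-180.0, 29.9, -15.0]
force: [0.4, 1.2, 0.4]
opening: 0.0135
[   4.6708   28.649    13.5701   -9.9903 -103.1908   70.4752]
[-0.0812 -0.2554  0.0655 -0.0008  0.8718 -0.0006]
```

View pics/lift.png

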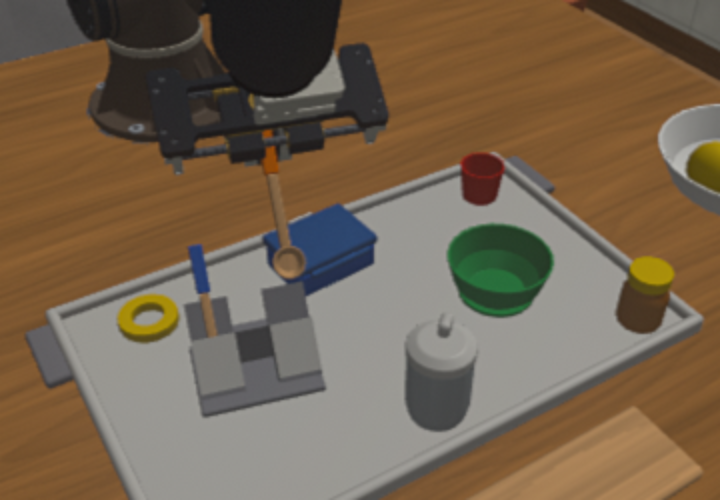

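The spoon hangs free, with the scoop at about (288,262) clear of the stand and the blue spoon still in its lane. Next I turn it level in place.

```bash
python3 -m handwheel '[[0,0,0,0,0.04,0],[0,0,0,0,0.13,0],[0,0,0,0,0.26,0],[0,0,0,0,0.4,0],[0,0,0,0,0.55,0],[0,0,0,0,0.69,0],[0,0,0,0,0.81,0],[0,0,0,0,0.872,0]]'; python3 - <<'E'
from loc import *
p,R,o=obs(); print(o["joint_pos"])
h=Ro.from_euler("z",YAW,degrees=True).apply([1,0,0])
g=BOWL+[0,0,.09]-.109*h; p1,R1=pose(g,-20)
print(delta(p,R,p1+[0,0,.09],R1))
E
```

```text
clock: 7.92
tool_pos: [0.5649, -0.0819, 0.2605]
orientation: [-180.0, -20.1, -15.0]
force: [-0.1, -0.3, -0.1]
opening: 0.0135
[ 17.8712  -1.2574 -33.2791  16.1184 -42.0067  46.6417]
[-0.1005 -0.2558 -0.0202 -0.0009 -0.0017  0.0001]
```

```bash
python3 -m handwheel '[[-0.005,-0.012,-0.001,0,0,0],[-0.016,-0.042,-0.003,0,0,0],[-0.033,-0.085,-0.006,0,0,0],[-0.052,-0.132,-0.01,0,0,0],[-0.07,-0.178,-0.014,0,0,0],[-0.086,-0.22,-0.017,0,0,0],[-0.097,-0.248,-0.019,0,0,0],[-0.1,-0.256,-0.02,0,0,0]]'; python3 - <<'E'
from loc import *
from plant import ctrl
p,R,o=obs(); print(o["joint_pos"])
h=Ro.from_euler("z",YAW,degrees=True).apply([1,0,0])
g=BOWL+[0,0,.09]-.109*h; p1,R1=pose(g,-20)
print(delta(p,R,p1,R1))
for n in("scene","top"):
    s=ctrl.snapshot(n);np.savez(n+"1.npz",**s)
    cv2.imwrite(f"pics/{n}1.png",cv2.resize(s["img"][50:250,240:440] if n=="scene" else s["img"][120:320,180:380],None,fx=3,fy=3))
E
```

```text
clock: 8.93
tool_pos: [0.535, 0.1926, 0.2448]
orientation: [179.9, -19.9, -14.9]
force: [0.8, 0.4, -0.7]
opening: 0.0136
[ 49.9255   2.0432 -35.1805  25.0492 -46.8826   8.8304]
[-0.032   0.0017  0.0838  0.0004  0.001   0.0016]
```

View pics/scene1.png

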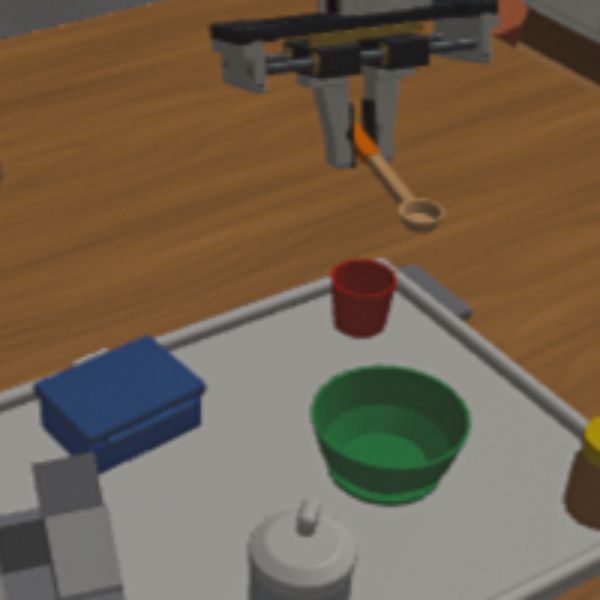

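View pics/top1.png

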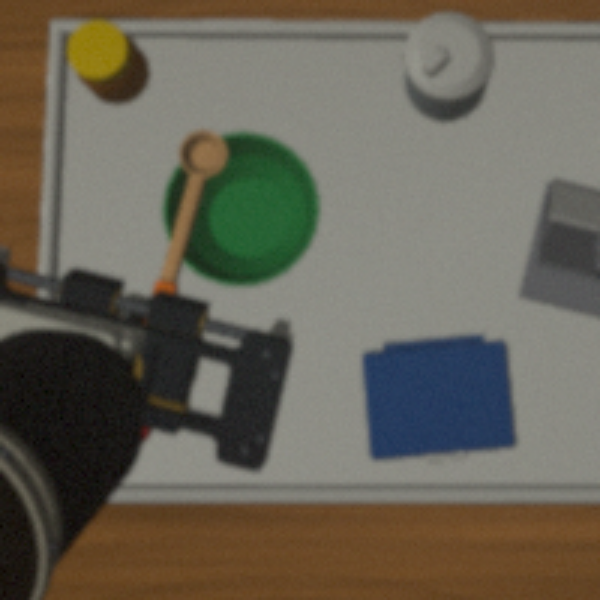

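```bash
python3 - <<'E'
from loc import *
S=load("scene1.npz");T=load("top1.npz")
def tri(ps,pt): return least_squares(lambda X:np.r_[proj(S,X)[0]-ps,proj(T,X)[0]-pt],[.6,.16,.2]).x
sc=tri((380,120.3),(247.7,171.0)); print(sc)
p,R,o=obs(); g=p-.002*R.as_matrix()[:,2]; h=Ro.from_euler("z",YAW,degrees=True).apply([1,0,0]);pr=g+.109*h
print("pred",pr,"px",proj(S,pr),proj(T,pr))
# bamboo neck lines: predicted vs. level
for k in(.03,.06,.09): print(k,proj(S,g+k*h),proj(T,g+k*h))
cv2.imwrite("pics/z.png",np.hstack([cv2.resize(s["img"][y:y+50,x:x+50],(400,400),interpolation=cv2.INTER_CUBIC) for s,x,y in((S,345,85),(T,225,160))]))
E
```

```text
[0.6419 0.163  0.2518]
pred [0.6398 0.1636 0.2469] px [[379.2078 121.8164]] [[247.7555 172.5878]]
0.03 [[364.2815 103.0364]] [[236.2371 212.2516]]
0.06 [[369.7315 109.8936]] [[240.6502 197.055 ]]
0.09 [[375.4446 117.0817]] [[245.0153 182.0235]]
```

View pics/z.png

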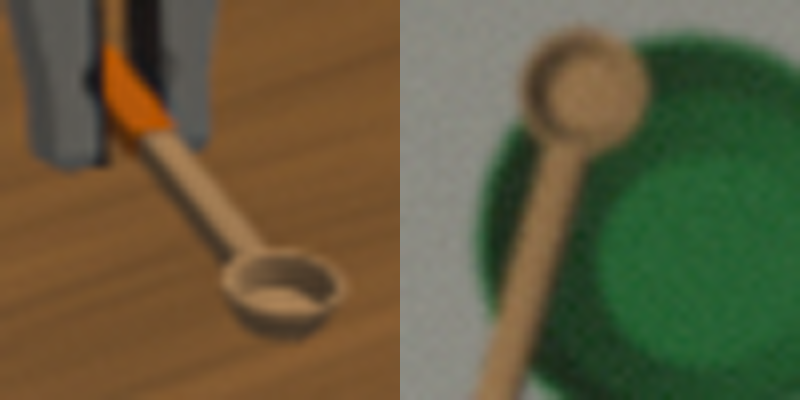

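```bash
python3 - <<'E'
from loc import *
p,R,o=obs(); h=Ro.from_euler("z",YAW,degrees=True).apply([1,0,0])
p1,R1=pose(BOWL+[0,0,.09]-.109*h,-20); print(delta(p,R,p1,R1))
E
python3 -m handwheel '[[-0.002,0,0.004,0,0,0],[-0.006,0,0.016,0,0,0],[-0.012,0.001,0.033,0,0,0],[-0.019,0.001,0.051,0,0,0],[-0.026,0.001,0.068,0,0,0],[-0.03,0.001,0.079,0,0,0],[-0.032,0.001,0.084,0,0,0],[-0.032,0.001,0.084,0,0,0]]'; python3 -m handwheel '[[0,0,0,0,0,0],[0,0,0,0,0,0],[0,0,0,0,0,0]]';  python3 - <<'E'
from loc import *
from plant import ctrl
p,R,o=obs(); h=Ro.from_euler("z",YAW,degrees=True).apply([1,0,0])
p1,R1=pose(BOWL+[0,0,.09]-.109*h,-20); print(delta(p,R,p1,R1))
g=p-.002*R.as_matrix()[:,2]; print("scoop pred",g+.109*h)
a=[]
for n in("scene","top"):
    s=ctrl.snapshot(n);np.savez(n+"2.npz",**s); print(proj(s,g+.109*h))
    cv2.imwrite(f"pics/{n}2.png",s["img"])
    x,y=(320,90) if n=="scene" else (210,140)
    a.append(cv2.resize(s["img"][y:y+100,x:x+100],(400,400),interpolation=cv2.INTER_CUBIC))
cv2.imwrite("pics/z2.png",np.hstack(a))
E
```

```text
[-0.0325  0.0007  0.0839  0.0004  0.001   0.0006]
clock: 10.02
tool_pos: [0.5339, 0.1903, 0.1555]
orientation: [180.0, -20.0, -15.1]
force: [-0.1, -0.4, 0.1]
opening: 0.0137
clock: 10.4
tool_pos: [0.5339, 0.1909, 0.156]
orientation: [-179.9, -20.0, -15.0]
force: [0.9, 1.0, 0.7]
opening: 0.0138
[-0.0012 -0.0002  0.0005 -0.0007  0.0001 -0.0007]
scoop pred [0.6386 0.1629 0.1579]
[[373.9968 157.2035]]
[[254.9623 181.5275]]
```

View pics/z2.png

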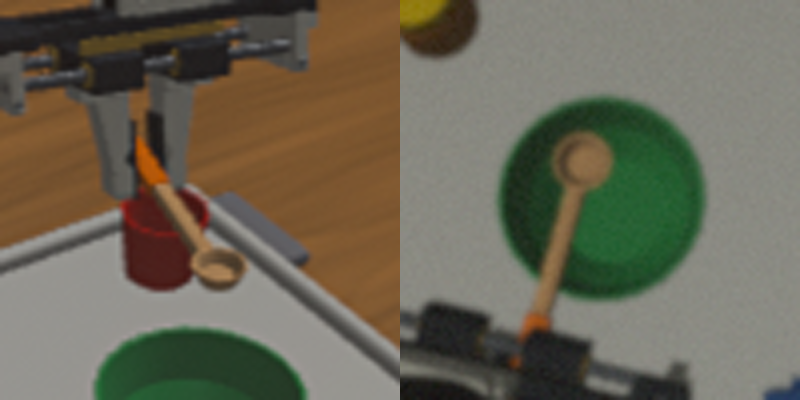

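View pics/scene2.png

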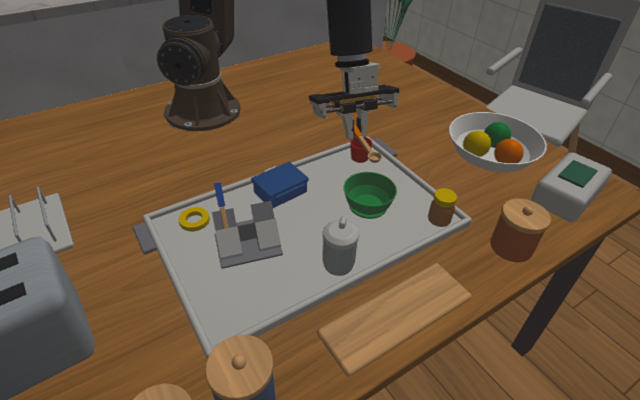

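View pics/top2.png

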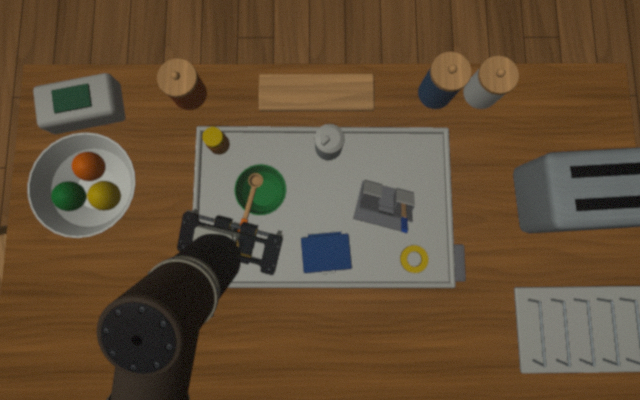

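The scoop sits level and hollow-up over the bowl, at about (374,156) in the scene view and (256,180) in the top view. The blue spoon and all the other items are where they started, and the arm is at rest, so I hand in.

```bash
python3 - <<'E'
from plant import ctrl
o=ctrl.get_obs();print(o["qvel"],o["opening"],o["clock"]);print(ctrl.close_job())
E
```

```text
[-0.0566309   0.08122847 -0.10532963  0.01879542  0.05269099  0.06099252] 0.013834298292575731 10.5
the job is handed in; nothing more can be done
None
```

I gripped the orange-handled spoon across its sleeve and drew it about 80 mm along its own axis. I then lifted it, turned it 50° to level with the hollow up, and carried it over the green bowl. The job was handed in at 10.5 s with the arm at rest and the spoon still held.

**Last checks:**
- **Scoop position:** calculated from the tool pose, it is at about (0.639, 0.163, 0.158). That is within about 1 mm of the bowl centre I measured and about 91 mm above the rim.
- **Level and grip:** the tool angle is within 0.1° of the target, and the gripper held steady at 13.8 mm. Before the final lowering, the scoop measured from both pictures agreed with the tool pose to about 5 mm, mostly because I sighted on its rim. I did not repeat that measurement at the final height.
- **Contact:** forces read only 1–2 N at the end of every move.
- **Everything else:** in the last pictures the blue spoon is still in its lane, and the other items look unmoved by eye.

**One slip:** my first lift after the draw had the wrong sign in x, so the arm also moved about 50 mm forward, away from the ramp. The force stayed near zero, the picture afterwards showed nothing disturbed, and I corrected it with a second lift.

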